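# Close and lock the filter cover of a jeweller's dust extractor

### The job

The filter cover of the grey dust extractor on the jeweller's bench stands ajar. With the fingertips alone, push the cover down until it is fully shut, and only then set a fingertip in the slot of the round fastener on it and turn it clockwise (seen from above) to its stop, so that the slot points straight away from the hinge and the cover is locked. Nothing needs to be gripped: do not lift the cover further open, leave the other things on the bench where they are, and finish with the hand clear.

Things in the scene. Friction and masses are not known exactly. Their poses are not given: they have to be found in the camera images.
- extractor: grey dust extractor fixed to the bench: an open housing 200 (x) x 260 (y) x 90 mm high, centred on this origin (underside of the housing), with a motor deck 60 mm deep and 96 mm high adjoining behind it (+x). x points from the cover's free front edge towards the hinge, z up. It may stand turned on the bench.
- hinge (a point): middle of the cover's hinge axis: 100 mm behind (+x) the extractor's origin, 90 mm above the bench. The axis runs along the extractor's y. Does not move with the cover.
- cover_edge (a point): middle of the cover's free front edge, on its upper face, 200 mm from the hinge axis, moving with the cover. The cover is a dark steel plate 200 x 260 x 6 mm, its underside in the plane of the hinge axis; shut, it lies flat on the housing, its upper face 96 mm above the bench. More than 50 mm either side of its middle line its upper face is bare.
- cover (a joint): opening angle of the cover in rad: 0 = shut flat, positive = front edge raised. Starts between 0.35 and 0.75; a stiff hinge keeps it where it is left; pushing it down at the front edge takes about 2 to 4 N.
- slot (a point): on the fastener's axis, on the floor of its slot; turns with it. z = axis, y = along the slot. Bare metal disc on the cover, 92 mm across, 5 mm thick, axis 147 mm from the hinge on the cover's middle line; two lands leave a straight slot 36 mm wide, 16 mm deep, open at both ends, whose walls reach 33 mm from the axis along y. With the cover shut the slot floor is 101 mm above the bench, the lands' tops 117 mm.
- fastener (a joint): angle of the fastener in rad, growing clockwise seen from above: 0 = slot parallel to the hinge (unlocked), 1.57 = slot at right angles to the hinge (locked), with a hard stop at each end. Starts between 0 and 0.3; friction of about 0.1 N m keeps it where it is left.
- jar: amber glass jar with steel lid, 52 mm across, 70 mm high; a bystander, to be left alone. Origin at its underside.
- ring_clamp: wooden ring clamp, 120 x 30 x 24 mm, lying flat; a bystander, to be left alone. Origin at its underside.
- ring_box: small blue ring box, 42 x 50 x 34 mm, standing on the extractor's rear deck; a bystander, to be left alone. Origin at its underside.
- bench_block: polished steel block, 70 x 70 x 22 mm; a bystander, to be left alone. Origin at its underside.
- graver: screwdriver-like hand graver, 160 mm long, lying flat; a bystander, to be left alone. Origin at its underside.
- tin: round steel tin, 56 mm across, 35 mm high; a bystander, to be left alone. Origin at its underside.
- file: file with wooden handle, 180 mm long, lying flat; a bystander, to be left alone. Origin at its underside.

How it is judged:
On the way, in this order (a step that is already met when the one before it is completed fails the run):
1. the cover is pushed shut, the fastener still unlocked (value of joint cover below 0.03 rad and value of joint fastener below 0.7 rad), for 0.2 s.
2. the fastener is turned to its stop with the cover shut (value of joint cover below 0.03 rad and value of joint fastener above 1.47 rad), for 0.2 s.
At the end, for the whole second after the job is handed in: The cover is shut (within 0.03 rad, about 6 mm at its front edge), the fastener is turned to its stop (beyond 1.47 rad, within 6 degrees of a full quarter turn), both are at rest, and no bystander has moved 30 mm or more (all of step 2 and velocity of joint fastener between -0.05 and 0.05 rad/s and velocity of joint cover below 0.05 rad/s and distance of each of jar, ring_clamp, ring_box, bench_block, graver, tin, file from where it was at the start of the episode below 0.03 m); the robot touches nothing.
It fails at once if the fastener is turned while the cover is still open (value of joint fastener above 0.8 rad and value of joint cover above 0.06 rad).
It fails at once if the cover is lifted further open (value of joint cover above 0.9 rad).
It fails at once if a bystander is moved or lifted (distance of any of jar, ring_clamp, ring_box, bench_block, graver, tin, file from where it was at the start of the episode above 0.03 m).
It also fails if it takes over 48 s, if anything falls off the work surface, if the arm or the gripper's body presses on something with over 40 N, if the wrist force passes 120 N, or if a joint passes its speed limit or range.

### The arm

A 6-joint arm with a two-finger parallel gripper is mounted at the origin on the work surface. World frame = base frame: x ahead of the robot, y to its left, z up, the work surface at z = 0. Lengths are in m, angles in rad, forces in N, time in s.
With the tool pointing down it reaches from about 0.4 to 0.825 m from the base axis. Payload 7 kg.
Tool frame: the origin (TCP) lies on the centre line of the jaws, within the pads' length; the fingertips stand tip_reach ahead of it and the grasp point (between the pads) is the TCP (tip_reach is the distance from the TCP to the fingertips, in m); z points along the fingers, y is the line along which they close (so a half turn about z gives the same grasp; the last joint's range is limited). The gripper opens to 88 mm and grips with 3 to 60 N. Pads are 19 mm wide; open, the fingers measure 130 mm over their backs; the gripper's body (78 mm by 193 mm) begins 47 mm behind the grasp point.
Start: joints at [1.518, 0.359, 0.012, 0, -1.224, -0.288], TCP at [0.226, 0.636, 0.246] pointing down, gripper open.
Joint ranges: [-3.07, 3.07], [-1.43, 2.12], [-1.02, 1.25], [-3.03, 1.67], [-3.05, -0], [-3.03, 3.03]. Speed limits (rad/s): [2.39, 2.39, 3.01, 3.14, 3.14, 3.14].

### API

Orientations are given as [roll, pitch, yaw] about the fixed x, y, z axes, in that order (R = Rz(yaw) Ry(pitch) Rx(roll)).
In Python, from station import get_state, grab_frame, calibration, job_done, find_in, mark_of, tip_reach gives the robot as it stands.
- The arm moves only by the shell command python3 -m handwheel 'ROWS' [OPENING] [FORCE]. ROWS is JSON, a list of rows, each an object with "delta_pos": the shift along the world's x, y, z in units of 30 mm (1.0 is 30 mm), a list of three; "dr": the turn, a rotation vector about the world's x, y, z in degrees, a list of three. In form: [{"delta_pos": [tx, ty, tz], "dr": [rx, ry, rz]}, ...]. A call has 1 to 10 rows; each row shifts and turns the commanded pose from where the row before left it; what a row does not reach is not made up. A row lasts 1/10 s, in which the tool goes at most 50 mm and 8.59 degrees, less where a joint would pass 70% of its speed; a pose out of reach is approached as far as the arm can. A call is refused whole if a number of a shift passes 1 or a number of a turn 8.59, either way. A call with a gripper value outside its range is refused whole. OPENING is the closure, from -1 (fully open) to 1 (shut), set as the call begins (- or left out, the last holds). The fingers move at their own pace and stop on an object; FORCE is the grip in N (left out, the last holds). Time passes only in rows, so rows that do not move let the fingers close. It gives the time, the measured TCP pose, the force, the opening and the grip force at its end, in the units of the state.
- get_state(): the state, without advancing time (a new reading comes with each control period).
- grab_frame(name): name is "scene" or "side" or "wrist"; returns the picture (420x560x3 uint8, red, green, blue); there is no depth.
- calibration(name): a dict with "fx", "fy", "cx", "cy" (pixels), "k1" (the pictures are not rectified: a ray, as slopes to the right and down, at radius r is drawn at 1 + k1 r^2 times it, then the intrinsics apply), "extrinsics" (4x4, takes a point from world to camera coordinates). Camera axes: x right, y down, z forward; pixel columns grow to the right and rows downward; lengths in m; the calibration is good to about 2 mm. A picture is of the moment at which its call begins: read the wrist's pose just before it. calibration takes no time and is no camera call; for the wrist camera it gives the pose at the moment of the call.
- job_done(): hands the job in; it is judged then, once.
Trained networks look in the newest picture that a camera, given by its name, has taken for a name from the list of things; names that differ only in an ending like _2 or _b are one class to them, and where a whole thing is asked for, a point or a joint stands for the part that bears it (a point fixed in the world has none). Each returns a list of dicts, best first, with "conf" (0 to 1); they miss things now and then, are a little off and sometimes report something else, mostly with a low value. They report only what shows in the picture. A call takes as long as a camera call.
- find_in(camera, query): "location" ([column, row] in pixels, amid what is visible of it).
- mark_of(camera, query): "location" ([column, row] in pixels: a listed point, or the origin of a listed thing).
The state is a dict: "t": time; "q": joint angles; "qd": joint speeds; "joint_efforts": joint torques, N m; "eef_pos": TCP position; "ee_rot": TCP orientation; "force": force on the tool from outside, world axes, zero at the start; "moment": the same for the moment, N m; "width": finger opening in m; "gripper_force": force on a finger pad.
Only numpy, scipy, OpenCV 4.12 (cv2) and the standard library are available. Lean on these libraries where they do the work, as an engineer would, in place of code of your own. Each camera call takes 0.05 s, during which the arm holds its last target. There are 200 camera calls.

## Working session

There is one attempt and no reset: what is moved stays moved. The work goes in short steps, Python scripts to look and compute and a shell command to move; the robot and the scene stay as the last step left them, time stands still between calls to the robot, and variables do not carry over. Pictures are saved under pics/ and viewed, at most 10 in all, crops included, and the job is handed in when it is done.

```bash
mkdir -p pics
cat > h.py <<'E'
import numpy as np, cv2
from station import *
def ray(c,px):
    k=c; u=(px[0]-k["cx"])/k["fx"]; v=(px[1]-k["cy"])/k["fy"]
    rd=np.hypot(u,v); r=rd
    for _ in range(20): r=rd/(1+k["k1"]*r*r)
    s=r/rd if rd>0 else 1
    T=np.array(k["extrinsics"]); R=T[:3,:3]; o=-R.T@T[:3,3]
    d=R.T@np.array([u*s,v*s,1]); return o,d/np.linalg.norm(d)
def at_z(c,px,z):
    o,d=ray(c,px); return o+d*(z-o[2])/d[2]
def tri(rs):
    A=sum(np.eye(3)-np.outer(d,d) for o,d in rs); b=sum((np.eye(3)-np.outer(d,d))@o for o,d in rs)
    p=np.linalg.solve(A,b); return p,[np.linalg.norm(np.cross(p-o,d)) for o,d in rs]
def proj(c,p):
    T=np.array(c["extrinsics"]); q=T[:3,:3]@p+T[:3,3]; u=q[:2]/q[2]; f=1+c["k1"]*(u@u)
    return np.array([c["fx"]*u[0]*f+c["cx"],c["fy"]*u[1]*f+c["cy"]])
E
python3 - <<'E'
from h import *
s=get_state(); print(s["t"],s["eef_pos"],s["ee_rot"],s["width"],s["force"],tip_reach)
ims=[];cs={}
for n in ["scene","side"]:
    im=grab_frame(n); c=calibration(n); cs[n]=c
    cv2.imwrite(f"pics/{n}0.png",im[:,:,::-1])
    for q in ["extractor","hinge","cover_edge","slot","jar","ring_box","ring_clamp","bench_block","tin","graver","file"]:
        m=mark_of(n,q)
        print(n,q,[(np.round(x["location"]).tolist(),round(x["conf"],2)) for x in m[:2]])
        if m: cs[n,q]=ray(c,m[0]["location"])
for q in ["extractor","hinge","cover_edge","slot","jar","ring_box","ring_clamp","bench_block","tin","graver","file"]:
    if ("scene",q) in cs and ("side",q) in cs: print(q,*tri([cs["scene",q],cs["side",q]]))
E
ls; cat pics/x 2>/dev/null
```

```text
0.0 [0.2254848  0.63575427 0.24464458] [ 3.13997584e+00 -1.41904953e-04 -3.40920054e-01] 0.08787115387149141 [-0.32061676 -0.44269968 -0.424354  ] 0.019
scene extractor [([259.0, 237.0], 0.59)]
scene hinge [([230.0, 238.0], 0.66)]
scene cover_edge [([282.0, 174.0], 0.94)]
scene slot [([270.0, 192.0], 0.69)]
scene jar [([306.0, 282.0], 0.73)]
scene ring_box [([242.0, 264.0], 0.57)]
scene ring_clamp [([243.0, 264.0], 0.58)]
scene bench_block [([443.0, 248.0], 0.63), ([243.0, 156.0], 0.19)]
scene tin [([461.0, 322.0], 0.59)]
scene graver [([244.0, 155.0], 0.49)]
scene file []
side extractor [([298.0, 234.0], 0.58)]
side hinge [([331.0, 203.0], 0.92)]
side cover_edge [([279.0, 195.0], 0.96)]
side slot [([292.0, 197.0], 0.89)]
side jar [([172.0, 209.0], 0.5)]
side ring_box [([320.0, 192.0], 0.77)]
side ring_clamp [([336.0, 268.0], 0.75)]
side bench_block [([175.0, 214.0], 0.81)]
side tin [([200.0, 185.0], 0.44)]
side graver [([294.0, 310.0], 0.63), ([329.0, 200.0], 0.34)]
side file [([300.0, 233.0], 0.7), ([378.0, 319.0], 0.68)]
extractor [ 0.55374649 -0.06135435  0.0102124 ] [np.float64(
[... 405 characters left out ...]
jar [ 0.42365043  0.18323835 -0.00274361] [np.float64(0.17861062355246285), np.float64(0.17861062355246288)]
ring_box [ 0.69231508 -0.00112602  0.08976151] [np.float64(0.0018282365770617398), np.float64(0.0018282365770616944)]
ring_clamp [ 0.61115855 -0.13143389 -0.10839819] [np.float64(0.03072557585755408), np.float64(0.03072557585755399)]
bench_block [ 0.30743251  0.33780621 -0.00566296] [np.float64(0.007349975101841431), np.float64(0.00734997510184142)]
tin [ 0.48322921  0.45535523 -0.00151849] [np.float64(0.0003494647186425899), np.float64(0.0003494647186424654)]
graver [ 0.31295608 -0.32190113  0.00463238] [np.float64(4.9422631168227663e-05), np.float64(4.942263116830057e-05)]
h.py
pics
```

```bash
python3 -c "
import cv2,numpy as np
cv2.imwrite('pics/a.png',cv2.resize(np.vstack([cv2.imread('pics/scene0.png')]),None,fx=1.4,fy=1.4))"
```

```text
(no output)
```

View pics/scene0.png

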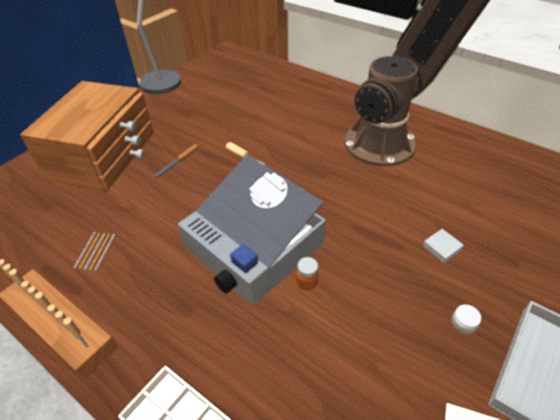

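View pics/side0.png

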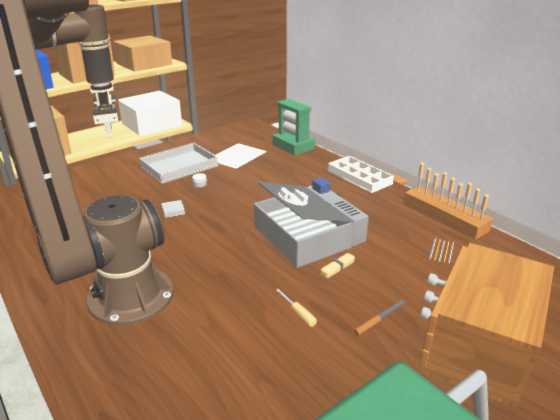

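The scene picture shows the extractor around (255,230), with the cover ajar, the hinge on the far side from the robot, the ring box on its deck at (242,262) and the jar at (307,272). The side view agrees. By triangulation the cover edge is near (0.47, -0.056, 0.175), which puts the opening at about 0.4 rad with yaw about -0.12. Next I close the fingers and move above it for a closer look.

```bash
python3 -m handwheel '[{"delta_pos":[0.4,-1,0.15],"dr":[0,0,2]},{"delta_pos":[0.4,-1,0.15],"dr":[0,0,2]},{"delta_pos":[0.4,-1,0.15],"dr":[0,0,2]},{"delta_pos":[0.4,-1,0.15],"dr":[0,0,2]},{"delta_pos":[0.4,-1,0.15],"dr":[0,0,2]},{"delta_pos":[0.4,-1,0.15],"dr":[0,0,2]},{"delta_pos":[0.4,-1,0.15],"dr":[0,0,0]},{"delta_pos":[0.4,-1,0.15],"dr":[0,0,0]},{"delta_pos":[0.4,-1,0.15],"dr":[0,0,0]},{"delta_pos":[0.4,-1,0.15],"dr":[0,0,0]}]' 1 20
python3 -m handwheel '[{"delta_pos":[0.4,-1,0.15],"dr":[0,0,0]},{"delta_pos":[0.4,-1,0.15],"dr":[0,0,0]},{"delta_pos":[0.4,-1,0.15],"dr":[0,0,0]},{"delta_pos":[0.4,-1,0.15],"dr":[0,0,0]},{"delta_pos":[0.4,-1,0.15],"dr":[0,0,0]},{"delta_pos":[0.4,-1,0.15],"dr":[0,0,0]},{"delta_pos":[0.4,-1,0.15],"dr":[0,0,0]},{"delta_pos":[0.4,-1,0.15],"dr":[0,0,0]},{"delta_pos":[0.4,-1,0.15],"dr":[0,0,0]},{"delta_pos":[0.2,-1,0],"dr":[0,0,0]},{"delta_pos":[0.2,-0.5,0],"dr":[0,0,0]},{"delta_pos":[0,0,0],"dr":[0,0,0]}]' || python3 -m handwheel '[{"delta_pos":[0.4,-1,0.15],"dr":[0,0,0]},{"delta_pos":[0.4,-1,0.15],"dr":[0,0,0]},{"delta_pos":[0.4,-1,0.15],"dr":[0,0,0]},{"delta_pos":[0.4,-1,0.15],"dr":[0,0,0]},{"delta_pos":[0.4,-1,0.15],"dr":[0,0,0]},{"delta_pos":[0.4,-1,0.15],"dr":[0,0,0]},{"delta_pos":[0.4,-1,0.15],"dr":[0,0,0]},{"delta_pos":[0.2,-1,0],"dr":[0,0,0]},{"delta_pos":[0.1,-0.5,0],"dr":[0,0,0]},{"delta_pos":[0,0,0],"dr":[0,0,0]}]'
cat > w.py <<'E'
from h import *; import sys
tag=sys.argv[1]
def look(n,qs,cs):
    c=calibration(n); im=grab_frame(n); cv2.imwrite(f"pics/{n}{tag}.png",im[:,:,::-1])
    for q in qs:
        m=mark_of(n,q)
        print(n,q,[(np.round(x["location"]).tolist(),round(x["conf"],2)) for x in m[:2]])
        if m and m[0]["conf"]>.4: cs.setdefault(q,[]).append(ray(c,m[0]["location"]))
    return c
cs={}
for n in sys.argv[2:]: look(n,["hinge","cover_edge","slot"],cs)
for q,r in cs.items():
    if len(r)>1: print(q,*[np.round(x,4) for x in tri(r)])
s=get_state(); print(s["t"],s["eef_pos"],s["ee_rot"],s["width"],s["force"],s["q"])
E
python3 w.py 1 wrist scene side
```

```text
t: 2.2
eef_pos: [0.3459, 0.3349, 0.291]
ee_rot: [-3.141, -0.0, -0.131]
force: [1.2, -0.4, 0.7]
width: 0.0132
gripper_force: 0.0
t: 3.2
eef_pos: [0.4387, 0.0796, 0.3223]
ee_rot: [-3.141, -0.0, -0.134]
force: [0.8, 0.0, 0.6]
width: 0.0005
gripper_force: 0.0
wrist hinge []
wrist cover_edge []
wrist slot [([415.0, 101.0], 0.79)]
scene hinge [([227.0, 236.0], 0.66), ([464.0, 321.0], 0.22)]
scene cover_edge [([282.0, 176.0], 0.75), ([245.0, 157.0], 0.57)]
scene slot [([464.0, 322.0], 0.65), ([266.0, 190.0], 0.59)]
side hinge [([330.0, 201.0], 0.96)]
side cover_edge [([279.0, 197.0], 0.78)]
side slot [([296.0, 198.0], 0.88)]
slot [0.5805 0.1597 0.1484] [0.214  0.2928 0.1428]
hinge [ 0.6568 -0.0797  0.1005] [0.0008 0.0008]
cover_edge [ 0.4723 -0.0519  0.1683] [0.0014 0.0014]
3.8 [0.43858789 0.0814145  0.32203485] [ 3.14155674e+00  6.72998382e-05 -1.30854330e-01] 0.0006572145266540019 [ 0.18876697 -0.47005023  0.3652873 ] [ 6.27978226e-01 -7.59847958e-02 -3.32419288e-01 -2.09327932e-05
 -1.31443538e+00  8.11969081e-01]invalid input at $: expected 1 to 10 rows
```

View pics/wrist1.png

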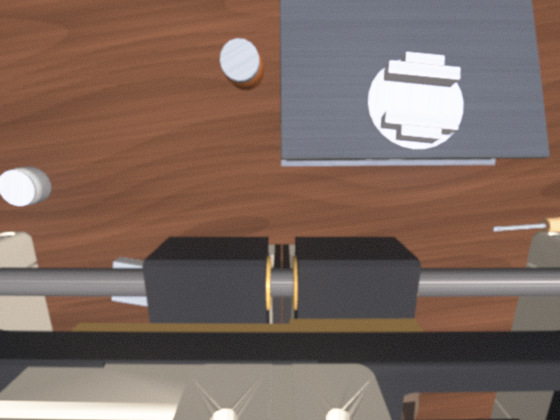

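The wrist picture shows the cover's front corners at about (281,158) and (545,155), and the slot at (415,101). The slot is nearly parallel to the hinge, so the fastener is close to 0.

Run:
```python
from h import *
c=calibration("wrist")
for z in (.165,.172,.18):
    a=at_z(c,(281,158),z);b=at_z(c,(545,155),z); d=b-a
    m=(a+b)/2; print(z,a,b,np.linalg.norm(d),"yaw",np.arctan2(d[0],-d[1])*-1, m)
s=at_z(c,(415,101),.153); print("slot",s)
# land edge direction
for z in (.17,):
    p=at_z(c,(390,64),z);q=at_z(c,(460,70),z);print("land",np.arctan2((q-p)[0],-(q-p)[1]))
for n,px,z in (("scene",(307,285),0),("scene",(464,322),0)): print(at_z(calibration(n),px,z))
```

```text
0.165 [0.48422425 0.07596992 0.165     ] [ 0.45400399 -0.17811212  0.165     ] 0.2558729120313949 yaw 0.11838285922399344 [ 0.46911412 -0.0510711   0.165     ]
0.172 [0.48478203 0.07588826 0.172     ] [ 0.45527527 -0.17219491  0.172     ] 0.24983175543488506 yaw 0.11838285922399333 [ 0.47002865 -0.04815333  0.172     ]
0.18 [0.48541949 0.07579493 0.18      ] [ 0.45672816 -0.16543238  0.18      ] 0.24292757646744537 yaw 0.11838285922399333 [ 0.47107383 -0.04481872  0.18      ]
slot [ 0.52001645 -0.05825849  0.153     ]
land -0.20313704477670025
[0.60445986 0.11641176 0.        ]
[0.48172312 0.46050307 0.        ]
```

Hinge is about (0.655, -0.075) and yaw about -0.118, consistent across the cameras. The push point is 165 mm ahead of the hinge and 75 mm to the +y side, at about (0.500, 0.019).

```bash
python3 -m handwheel '[{"delta_pos":[0.4,-0.4,-0.5],"dr":[0,0,0]},{"delta_pos":[0.4,-0.4,-0.8],"dr":[0,0,0]},{"delta_pos":[0.4,-0.4,-0.8],"dr":[0,0,0]},{"delta_pos":[0.4,-0.4,-0.8],"dr":[0,0,0]},{"delta_pos":[0.45,-0.4,-0.8],"dr":[0,0,0]},{"delta_pos":[0,-0.1,-0.2],"dr":[0,0,0]},{"delta_pos":[0,0,-0.4],"dr":[0,0,0]},{"delta_pos":[0,0,-0.4],"dr":[0,0,0]},{"delta_pos":[0,0,-0.4],"dr":[0,0,0]},{"delta_pos":[0,0,-0.2],"dr":[0,0,0]}]'
python3 -m handwheel '[{"delta_pos":[0,0,-0.3],"dr":[0,0,0]},{"delta_pos":[0,0,-0.3],"dr":[0,0,0]},{"delta_pos":[0,0,-0.3],"dr":[0,0,0]},{"delta_pos":[0,0,-0.3],"dr":[0,0,0]},{"delta_pos":[0,0,0],"dr":[0,0,0]}]'
```

```text
t: 4.8
eef_pos: [0.4996, 0.0185, 0.1624]
ee_rot: [-3.142, 0.0, -0.131]
force: [-1.0, -0.9, 2.2]
width: 0.0002
gripper_force: 1.2
t: 5.3
eef_pos: [0.4996, 0.018, 0.1256]
ee_rot: [3.141, 0.002, -0.132]
force: [-0.7, -0.7, -0.4]
width: 0.0004
gripper_force: 0.0
```

```bash
python3 -m handwheel '[{"delta_pos":[0,0,-0.15],"dr":[0,0,0]},{"delta_pos":[0,0,-0.15],"dr":[0,0,0]},{"delta_pos":[0,0,0],"dr":[0,0,0]}]'
python3 -m handwheel '[{"delta_pos":[0,0,-0.05],"dr":[0,0,0]},{"delta_pos":[0,0,-0.05],"dr":[0,0,0]},{"delta_pos":[0,0,0],"dr":[0,0,0]},{"delta_pos":[0,0,0],"dr":[0,0,0]},{"delta_pos":[0,0,0],"dr":[0,0,0]}]'
```

```text
t: 5.6
eef_pos: [0.5001, 0.0181, 0.1176]
ee_rot: [3.142, 0.0, -0.131]
force: [0.1, 0.1, 0.4]
width: 0.0004
gripper_force: 0.0
t: 6.1
eef_pos: [0.5003, 0.0182, 0.1153]
ee_rot: [-3.141, -0.0, -0.131]
force: [-1.2, -0.3, 3.9]
width: 0.0004
gripper_force: 2.0
```

```bash
python3 -m handwheel '[{"delta_pos":[0,0,-0.06],"dr":[0,0,0]},{"delta_pos":[0,0,-0.06],"dr":[0,0,0]},{"delta_pos":[0,0,0],"dr":[0,0,0]},{"delta_pos":[0,0,0],"dr":[0,0,0]},{"delta_pos":[0,0,0],"dr":[0,0,0]}]'
```

```text
t: 6.6
eef_pos: [0.5004, 0.0182, 0.1149]
ee_rot: [-3.141, -0.002, -0.13]
force: [-15.8, 3.1, 39.5]
width: 0.0003
gripper_force: 19.6
```

Firm stop with the tip at 96 mm, so the cover is shut. I'll rise, back off and look at the slot.

```bash
python3 -m handwheel '[{"delta_pos":[0,0,0.7],"dr":[0,0,0]},{"delta_pos":[0,0,1],"dr":[0,0,0]},{"delta_pos":[-0.3,-0.3,1],"dr":[0,0,0]},{"delta_pos":[-0.5,-0.5,0.8],"dr":[0,0,0]},{"delta_pos":[-0.5,-0.5,0.8],"dr":[0,0,0]},{"delta_pos":[-0.5,-0.5,0.6],"dr":[0,0,0]},{"delta_pos":[-0.5,-0.5,0.4],"dr":[0,0,0]}]'
python3 -m handwheel '[{"delta_pos":[0,0,0],"dr":[0,0,0]},{"delta_pos":[0,0,0],"dr":[0,0,0]},{"delta_pos":[0,0,0],"dr":[0,0,0]}]' 0.09
python3 w.py 2 wrist scene side
```

```text
t: 7.3
eef_pos: [0.4309, -0.0513, 0.2718]
ee_rot: [-3.141, -0.002, -0.131]
force: [0.5, -0.1, -0.5]
width: 0.0005
gripper_force: 0.0
t: 7.6
eef_pos: [0.4312, -0.0506, 0.2698]
ee_rot: [3.141, 0.001, -0.131]
force: [0.4, -0.1, 0.9]
width: 0.0188
gripper_force: 0.0
wrist hinge [([40.0, 299.0], 0.71)]
wrist cover_edge []
wrist slot [([279.0, 127.0], 0.61)]
scene hinge [([227.0, 241.0], 0.79)]
scene cover_edge [([284.0, 191.0], 0.92), ([241.0, 159.0], 0.18)]
scene slot [([270.0, 201.0], 0.67)]
side hinge [([329.0, 202.0], 0.91)]
side cover_edge [([275.0, 218.0], 0.97), ([335.0, 269.0], 0.27)]
side slot [([289.0, 214.0], 0.78)]
hinge [ 0.5886 -0.0496  0.2005] [0.1921 0.1194 0.103 ]
slot [ 0.5062 -0.0621  0.1023] [0.004  0.0042 0.0016]
cover_edge [ 0.4553 -0.0585  0.1027] [0.0007 0.0007]
8.2 [ 0.43113842 -0.05083     0.27044432] [ 3.14158069e+00  2.72298402e-05 -1.31319649e-01] 0.03990126716676456 [ 0.38146481 -0.01114698  0.0561489 ] [ 3.40256934e-01 -6.99661811e-02 -4.44128351e-01 -1.84041923e-06
 -1.19666385e+00  1.09922042e+00]
```

View pics/wrist2.png

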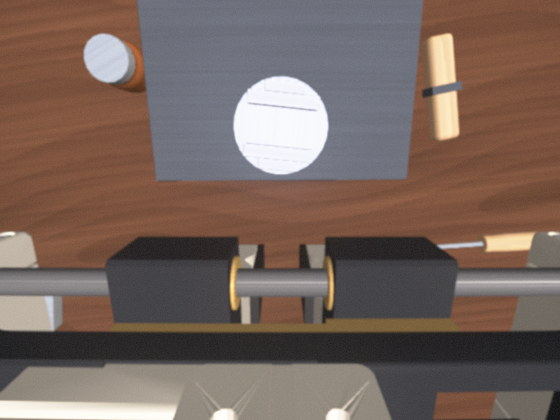

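The wrist picture shows the cover shut, with the disc centred at about (281,125). The slot walls run roughly (247,103)-(317,110) and (246,143)-(312,149), tilted about 5° clockwise.

Run:
```python
from h import *
c=calibration("wrist")
print("disc",at_z(c,(281,125),.101))
for z in (.101,.117):
  for a,b in (((247,103),(317,110)),((246,143),(312,149))):
    p=at_z(c,a,z);q=at_z(c,b,z);print(z,p,q,"tool yaw",np.arctan2((q-p)[0],-(q-p)[1]))
a=at_z(c,(155,181),.096);b=at_z(c,(408,180),.096); print("edge",a,b,(a+b)/2,np.linalg.norm(a-b),np.arctan2((b-a)[0],-(b-a)[1]))
print(tip_reach() if callable(tip_reach) else tip_reach)
```

```text
disc [ 0.50728497 -0.06035293  0.101     ]
0.101 [ 0.53173571 -0.0307668   0.101     ] [ 0.51651158 -0.09656313  0.101     ] tool yaw -0.2273811651438686
0.101 [ 0.49490057 -0.023801    0.101     ] [ 0.48048308 -0.08782346  0.101     ] tool yaw -0.2214993419644723
0.117 [ 0.53011265 -0.03226868  0.117     ] [ 0.51567712 -0.0946568   0.117     ] tool yaw -0.2273811651438698
0.117 [ 0.49518555 -0.02566371  0.117     ] [ 0.48151488 -0.08636983  0.117     ] tool yaw -0.22149934196447238
edge [0.46947491 0.07673304 0.096     ] [ 0.43576469 -0.18374378  0.096     ] [ 0.4526198  -0.05350537  0.096     ] 0.2626491004185242 -0.12870202566293773
0.019
```

```bash
python3 -m handwheel '[{"delta_pos":[0.42,-0.05,-0.67],"dr":[0,0,-0.9]},{"delta_pos":[0.42,-0.05,-0.67],"dr":[0,0,-0.9]},{"delta_pos":[0.42,-0.05,-0.67],"dr":[0,0,-0.9]},{"delta_pos":[0.42,-0.05,-0.67],"dr":[0,0,-0.9]},{"delta_pos":[0.42,-0.05,-0.67],"dr":[0,0,-0.9]},{"delta_pos":[0.4,-0.05,-0.67],"dr":[0,0,-0.9]},{"delta_pos":[0,0,0],"dr":[0,0,0]},{"delta_pos":[0,0,0],"dr":[0,0,0]}]'
```

```text
t: 9.0
eef_pos: [0.5059, -0.06, 0.1497]
ee_rot: [3.141, 0.001, -0.225]
force: [0.2, -0.1, 1.1]
width: 0.0397
gripper_force: 0.0
```

```bash
python3 -m handwheel '[{"delta_pos":[0,0,-0.2],"dr":[0,0,0]},{"delta_pos":[0,0,-0.3],"dr":[0,0,0]},{"delta_pos":[0,0,-0.2],"dr":[0,0,0]},{"delta_pos":[0,0,-0.12],"dr":[0,0,0]},{"delta_pos":[0,0,0],"dr":[0,0,0]}]'
```

```text
t: 9.5
eef_pos: [0.5057, -0.0599, 0.1248]
ee_rot: [3.141, 0.001, -0.226]
force: [0.1, -0.2, 1.2]
width: 0.0399
gripper_force: 0.0
```

```bash
python3 -m handwheel '[{"delta_pos":[0,0,0],"dr":[0,0,-4]},{"delta_pos":[0,0,0],"dr":[0,0,-4]},{"delta_pos":[0,0,0],"dr":[0,0,-4]},{"delta_pos":[0,0,0],"dr":[0,0,-4]},{"delta_pos":[0,0,0],"dr":[0,0,-4]},{"delta_pos":[0,0,0],"dr":[0,0,0]}]'
python3 -c "
from station import get_state;s=get_state();print(s['moment'],s['force'])"
```

```text
t: 10.1
eef_pos: [0.506, -0.0597, 0.1254]
ee_rot: [-3.141, 0.0, -0.576]
force: [-1.6, 0.5, 0.5]
width: 0.0395
gripper_force: 0.7
[0.33189541 0.44750227 0.08375218] [-1.59305621  0.48919476  0.49086884]
```

```bash
python3 -m handwheel '[{"delta_pos":[0,0,0],"dr":[0,0,-5]},{"delta_pos":[0,0,0],"dr":[0,0,-5]},{"delta_pos":[0,0,0],"dr":[0,0,-5]},{"delta_pos":[0,0,0],"dr":[0,0,-5]},{"delta_pos":[0,0,0],"dr":[0,0,-5]},{"delta_pos":[0,0,0],"dr":[0,0,-5]},{"delta_pos":[0,0,0],"dr":[0,0,0]}]'
python3 -m handwheel '[{"delta_pos":[0,0,0],"dr":[0,0,-5]},{"delta_pos":[0,0,0],"dr":[0,0,-5]},{"delta_pos":[0,0,0],"dr":[0,0,-5]},{"delta_pos":[0,0,0],"dr":[0,0,-5]},{"delta_pos":[0,0,0],"dr":[0,0,-5]},{"delta_pos":[0,0,0],"dr":[0,0,-5]},{"delta_pos":[0,0,0],"dr":[0,0,-4]},{"delta_pos":[0,0,0],"dr":[0,0,-4]},{"delta_pos":[0,0,0],"dr":[0,0,0]}]'
python3 -c "
from station import get_state;s=get_state();print(s['moment'],s['force'])"
```

```text
t: 10.8
eef_pos: [0.5059, -0.0598, 0.1253]
ee_rot: [3.141, 0.0, -1.098]
force: [-1.1, 1.7, -0.1]
width: 0.0396
gripper_force: 0.7
t: 11.7
eef_pos: [0.5062, -0.0597, 0.1253]
ee_rot: [-3.141, 0.0, -1.759]
force: [-0.2, 1.5, -0.5]
width: 0.0396
gripper_force: 0.5
[0.58184455 0.16600433 0.06069673] [-0.2029019   1.51625438 -0.53905912]
```

```bash
python3 -m handwheel '[{"delta_pos":[0,0,0],"dr":[0,0,-3]},{"delta_pos":[0,0,0],"dr":[0,0,-3]},{"delta_pos":[0,0,0],"dr":[0,0,-3]},{"delta_pos":[0,0,0],"dr":[0,0,-2]},{"delta_pos":[0,0,0],"dr":[0,0,0]},{"delta_pos":[0,0,0],"dr":[0,0,0]}]'
python3 -c "
from station import get_state;s=get_state();print(s['moment'],s['force'])"
python3 -m handwheel '[{"delta_pos":[0,0,0],"dr":[0,0,-2]},{"delta_pos":[0,0,0],"dr":[0,0,0]},{"delta_pos":[0,0,0],"dr":[0,0,0]},{"delta_pos":[0,0,0],"dr":[0,0,0]}]'
python3 -c "
from station import get_state;s=get_state();print(s['moment'],s['force'])"
```

```text
t: 12.3
eef_pos: [0.5063, -0.0597, 0.1253]
ee_rot: [-3.141, -0.0, -1.948]
force: [-1.1, 2.3, -0.9]
width: 0.0398
gripper_force: 23.2
[1.32841065 0.51722849 1.83406304] [-1.05011145  2.28556113 -0.85593301]
t: 12.7
eef_pos: [0.5062, -0.0597, 0.1253]
ee_rot: [-3.141, -0.0, -1.984]
force: [-1.6, 3.6, 1.2]
width: 0.0403
gripper_force: 54.2
[1.6744186  0.80939689 4.32458954] [-1.63165238  3.63669706  1.19008674]
```

Hard stop reached: the moment rose to 4.3 N m at the expected angle. I'll turn back to the middle of the slot's play, then lift clear.

```bash
python3 -m handwheel '[{"delta_pos":[0,0,0],"dr":[0,0,4]},{"delta_pos":[0,0,0],"dr":[0,0,4]},{"delta_pos":[0,0,0],"dr":[0,0,4]},{"delta_pos":[0,0,0],"dr":[0,0,3]},{"delta_pos":[0,0,0],"dr":[0,0,0]},{"delta_pos":[0,0,0.3],"dr":[0,0,0]},{"delta_pos":[0,0,0.5],"dr":[0,0,0]},{"delta_pos":[0,0,1],"dr":[0,0,0]},{"delta_pos":[0,0,1],"dr":[0,0,0]},{"delta_pos":[0,0,1],"dr":[0,0,0]}]'
python3 -m handwheel '[{"delta_pos":[-0.5,0,0.5],"dr":[0,0,8]},{"delta_pos":[-0.5,0,0.5],"dr":[0,0,8]},{"delta_pos":[-0.5,0,0.5],"dr":[0,0,8]},{"delta_pos":[-0.5,0,0],"dr":[0,0,8]},{"delta_pos":[-0.5,0,0],"dr":[0,0,8]},{"delta_pos":[0,0,0],"dr":[0,0,8]},{"delta_pos":[0,0,0],"dr":[0,0,8]},{"delta_pos":[0,0,0],"dr":[0,0,8]},{"delta_pos":[0,0,0],"dr":[0,0,8]},{"delta_pos":[0,0,0],"dr":[0,0,8]}]'
python3 -m handwheel '[{"delta_pos":[0,0,0],"dr":[0,0,8]},{"delta_pos":[0,0,0],"dr":[0,0,6]},{"delta_pos":[0,0,0],"dr":[0,0,0]}]'
python3 w.py 3 wrist scene side
```

```text
t: 13.7
eef_pos: [0.506, -0.0601, 0.2412]
ee_rot: [-3.141, 0.0, -1.73]
force: [0.5, -0.2, 0.4]
width: 0.0399
gripper_force: 0.0
t: 14.7
eef_pos: [0.4311, -0.06, 0.285]
ee_rot: [-3.141, -0.001, -0.328]
force: [-0.0, -0.2, 0.7]
width: 0.0401
gripper_force: 0.0
t: 15.0
eef_pos: [0.4311, -0.06, 0.2849]
ee_rot: [-3.141, -0.001, -0.087]
force: [0.8, 0.1, 0.4]
width: 0.0397
gripper_force: 0.0
wrist hinge []
wrist cover_edge [([275.0, 180.0], 0.81)]
wrist slot [([275.0, 129.0], 0.64)]
scene hinge [([228.0, 240.0], 0.7), ([270.0, 202.0], 0.63)]
scene cover_edge [([287.0, 191.0], 0.74)]
scene slot [([271.0, 202.0], 0.71), ([463.0, 317.0], 0.5)]
side hinge [([327.0, 204.0], 0.68)]
side cover_edge [([276.0, 219.0], 0.58)]
side slot [([291.0, 213.0], 0.58)]
cover_edge [ 0.4535 -0.0559  0.1011] [0.002  0.0033 0.0053]
slot [ 0.5088 -0.0617  0.1042] [0.0045 0.0007 0.004 ]
hinge [ 0.6568 -0.0732  0.0888] [0.0028 0.0028]
15.6 [ 0.43111948 -0.05983551  0.28423908] [ 3.14154246e+00  8.46857623e-05 -8.63002135e-02] 0.03978122137403403 [ 0.54708342 -0.87724004 -0.1333895 ] [ 3.18440270e-01 -7.66184840e-02 -4.18341448e-01  1.35702469e-05
 -1.22917097e+00  1.16605130e+00]
```

View pics/wrist3.png

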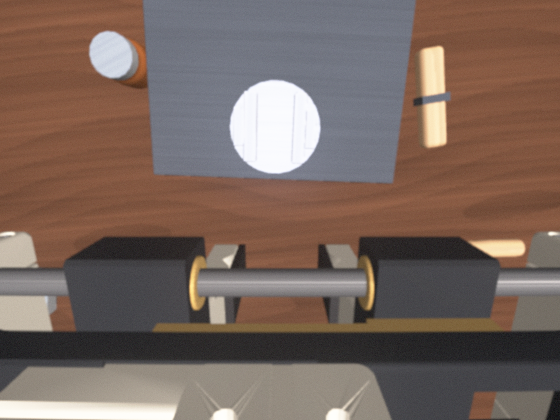

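The cover is shut. The slot walls, at columns 257 and 293, stand at right angles to the front edge, so the fastener is locked. The jar and ring clamp have not moved, and the hand is clear.

```bash
python3 -c "
from station import job_done;print(job_done())"
```

```text
the job is handed in; nothing more can be done
None
```

The cover is shut and the fastener is turned to its stop, with the slot at right angles to the hinge. The hand is clear and the job is handed in; no verdict came back.

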